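# Seat the press-mould plug against its knock-out spring and hold it

## Robot

A 6-joint arm with a two-finger parallel gripper is mounted at the origin on the work surface. World frame = base frame: x ahead of the robot, y to its left, z up, the work surface at z = 0. Lengths are in m, angles in rad, forces in N, time in s.
With the tool pointing down it reaches from about 0.275 to 0.85 m from the base axis. Payload 5.2 kg.
Tool frame: the origin (TCP) lies between the finger pads; the fingertips stand 19 mm ahead of it and the grasp point (between the pads) is the TCP (tips_ahead is the distance from the TCP to the fingertips, in m); z points along the fingers, y is the line along which they close (so a half turn about z gives the same grasp; the last joint's range is limited). The gripper opens to 85 mm and grips with 20 to 120 N. Pads are 22 mm wide; open, the fingers measure 114 mm over their backs; the gripper's body (76 mm by 85 mm) begins 54 mm behind the grasp point. The pads swing forward as they close: fully open they stand 13 mm farther back than shut.
Start: joints at [0.912, 0.259, 1.535, -0, 1.348, -0.203], TCP at [0.242, 0.494, 0.25] pointing down, gripper open.
Joint ranges: [-3.14, 3.14], [-0.91, 2.08], [0.19, 2.58], [-1.22, 4.36], [0.22, 2.71], [-3.12, 3.12]. Speed limits (rad/s): [2.57, 2.57, 3.14, 3.14, 3.14, 3.14].

## Interface

Orientations are given as a rotation vector (axis times angle).
In Python, from workcell import * gives the robot as it stands. The module is installed in compiled form; this text tells all that it offers.
- The arm moves only by the tool step_arm, never from a script. Its argument "commands" is a list of rows, each an object with "rotation": the turn, a rotation vector about the tool's x, y, z in rad, a list of three; "xyz": the shift along the tool's x, y, z in cm, a list of three; "grip": the opening, from 0 (shut) to 1 (fully open). In form: [{"rotation": [wx, wy, wz], "xyz": [x, y, z], "grip": grip}, ...]. A call has 1 to 20 rows; each row shifts and turns the commanded pose from where the row before left it, along the tool's axes as they then stand; what a row does not reach is not made up. A row lasts 1/10 s, in which the tool goes at most 50 mm and 8.59 degrees, less where a joint would pass 70% of its speed; a pose out of reach is approached as far as the arm can. A call is refused whole if a number of a shift passes 5 or a number of a turn 0.15, either way. A call with a gripper value outside its range is refused whole. The fingers move at their own pace and stop on an object; "newtons" is the grip in N (left out, the last holds). Time passes only in rows, so rows that do not move let the fingers close. It gives the time, the measured TCP pose, the force, the opening and the grip force at its end, in the units of the state.
- read_state(): the state, without advancing time (a new reading comes with each control period).
- capture(name): name is "side" or "top"; returns a dict with "img" (480x640x3 uint8, red, green, blue), "fovy" (degrees; the focal length in pixels is half the picture's height over the tangent of half this angle, whatever the lens; pixels are square), "cx", "cy" (the principal point, pixels), "xyz" and "rotation" of the camera in the world. Camera axes: x right, y up, looking along -z (the intrinsics and any distortion apply to the point x, -y, -z); pixel columns grow to the right and rows downward; lengths in m; the calibration is good to about 2 mm. A picture is of the moment at which its call begins. There is no depth.
- finish_job(): hands the job in; it is judged then, once.
Trained networks look in the newest picture that a camera, given by its name, has taken for a name from the list of things; names that differ only in an ending like _2 or _b are one class to them, and where a whole thing is asked for, a point or a joint stands for the part that bears it (a point fixed in the world has none). Each returns a list of dicts, best first, with "p" (0 to 1); they miss things now and then, are a little off and sometimes report something else, mostly with a low value. They report only what shows in the picture. A call takes as long as a camera call. They do not tell look-alikes from the thing itself.
- boxes_of(thing, camera): "pixel" ([column, row] in pixels, amid what is visible of it).
- regions_of(thing, camera): "mask" (480x640 bool, what is visible of it) and "pixel" ([column, row] in pixels, amid what is visible of it).
- spot_point(thing, camera): "pixel" ([column, row] in pixels: a listed point, or the origin of a listed thing).
The state is a dict: "clock": time; "qpos": joint angles; "joint_vel": joint speeds; "joint_efforts": joint torques, N m; "eef_pos": TCP position; "ee_rot": TCP orientation; "force": force on the tool from outside, world axes, zero at the start; "torque": the same for the moment, N m; "finger_gap": finger opening in m; "finger_force": force on a finger pad.
Only numpy, scipy, OpenCV 4.12 (cv2) and the standard library are available. Lean on these libraries where they do the work, as an engineer would, in place of code of your own. Each camera call takes 0.05 s, during which the arm holds its last target. There are 200 camera calls.

## Task

In the glass shop, the steel plug with the bar handle is locked by its cross-foot in the rectangular slotted holder: turn it clockwise (seen from above) until its handle lines up with the holder's long side, and lift it straight out. Put its foot into the round iron mould and press it down against the sprung knock-out disc until its collar sits firmly and level on the mould's rim. Finish while still holding it there by the handle, pressed down against the spring; leave the other things on the bench alone.

Things in the scene. Friction and masses are not known exactly. Their poses are not given: they have to be found in the camera images.
- plug_grip (a point): Grip point of the loose steel plug (about 0.35 kg), on its upright axis inside the bar handle, 78 mm above its underside. z up along the plug's axis, x along the bar handle and the cross-foot below it. Handle: flat bar 50 long (x), 14 thick (y), from 26 below to 18 above this point; its two ends are alike
- plug: The same plug; origin at the centre of its underside, same axes. Heights from there in mm: cross-foot 48 long (x) by 10 wide (y), 0 to 10; round shaft 22 dia, 0 to 44; round collar 72 dia, 44 to 52; bar handle 52 to 96. Starts in the holder, turned 0.95 to 1.35 rad anticlockwise (from above) from the holder's x, its cross-foot caught under the cover
- holder: Fixed aluminium block, 124 mm long (x), 76 wide (y), 28 high, origin at the centre of its underside, ends alike. Cover 8 thick with a slot 52 (x) by 27 (y). The plug stands on its inner floor, 6 up, with some mm of play. Turned clockwise, the plug meets a stop within about 0.1 rad past the holder's x; within 0.3 rad of x it lifts straight out
- mould: Fixed upright round iron mould, 104 dia, 70 high with its rim, with a hinge lug on one side (+x, out to 72) and a clasp on the other; origin at the centre of its underside, z up. Round bore 56 dia (the cross-foot enters with 3.5 to spare all round, at any yaw)
- mould_mouth (a point): Centre of the mould's mouth, on the axis, level with the top of the rim, 70 above the bench
- rim: The fixed flat steel rim ring on top of the mould, 100 outside, 56 inside, 8 thick; origin at the centre of its underside, 62 above the bench. It is the hard stop for the plug's collar
- ejector (a joint): Travel of the sprung knock-out disc (50 dia) inside the mould, m: 0 when up (its top 30 below the rim), growing as it is pressed down. Spring about 5 N at 0 and 9 N at 0.014, where the plug's collar meets the rim; the plug's weight alone does not push it down
- frit_jar: Bystander, loose: closed glass jar of colour chips, 52 dia, 75 high; origin at the centre of its underside (all in mm)
- tumbler: Bystander, loose: finished green glass cup, 68 dia, 80 high; origin at the centre of its underside (all in mm)
- block: Bystander, loose: round wooden shaping cup 90 dia, 50 high, with a rod handle to +x reaching 190 from its origin; origin at the centre of its underside (all in mm)
- jacks: Bystander, loose: U-shaped steel tongs lying flat, 12 thick, about 255 long along x, 56 wide; origin at the centre of its underside (all in mm)
- weight: Bystander, loose: amber glass paperweight, 72 dia, 50 high; origin at the centre of its underside (all in mm)
- tray: Bystander, loose: open dark steel tray, 120 x 180 x 30 high; origin at the centre of its underside (all in mm)
- collar: Bystander, loose: brass ring lying flat, 68 dia, 18 high; origin at the centre of its underside (all in mm)
There are look-alikes about, which are no part of the job. There is more than one size of the holder; the one meant has the size given above.

How it is judged:
On the way, in this order (a step that is already met when the one before it is completed fails the run):
1. the plug is turned in line with the holder's long side (within 0.3 rad) while still in the holder (angle between the x axis of plug and the x axis of holder, either way round below 0.3 rad and z of plug in the frame of holder below 0.02 m and horizontal distance between plug and holder below 0.02 m), for 0.05 s.
2. the plug is lifted clear of the holder, upright and in the gripper (z of plug in the frame of holder above 0.04 m and contact force between the fingers and plug above 1 N and angle between plug's own z axis and vertical below 0.4 rad), for 0.1 s.
3. the plug's foot, inside the mould, begins to push the knock-out disc down (value of joint ejector above 0.002 m and horizontal distance between plug and mould below 0.008 m).
At the end, for the whole second after the job is handed in: The plug is in the mould, within 6 mm of its axis and 0.06 rad of upright, knock-out disc down over 12 mm, underside below 28 mm, collar bearing on the rim with over 1.5 N, at rest, and the fingers still press on it with over 2 N (value of joint ejector above 0.012 m and z of plug in the frame of mould below 0.028 m and horizontal distance between plug and mould below 0.006 m and angle between plug's own z axis and vertical below 0.06 rad and contact force between plug and rim above 1.5 N and contact force between the fingers and plug above 2 N and linear speed of plug below 0.01 m/s); the arm keeps its last pose, push and grip.
It fails at once if a bystander is pushed more than 30 mm from its place (distance of any of frit_jar, tumbler, block, jacks, weight, tray, collar from where it was at the start of the episode above 0.03 m).
It also fails if it takes over 51 s, if anything falls off the work surface, if the arm or the gripper's body presses on something with over 40 N, if the wrist force passes 120 N, or if a joint passes its speed limit or range.

## Working session

There is one attempt and no reset: what is moved stays moved. The work goes in short steps, Python scripts to look and compute and a tool call to move; the robot and the scene stay as the last step left them, time stands still between calls to the robot, and variables do not carry over. Pictures are saved under pics/ and viewed, at most 10 in all, crops included, and the job is handed in when it is done.

Besides the shell and the picture viewer there is one more tool, called after "Emit:" as a command line: name --argument value ..., lists and objects as JSON in quotes. step_arm: Moves the arm, as the interface text tells. Its arguments: {"type":"object","properties":{"commands":{"type":"array"},"newtons":{"type":"number"}},"required":["commands"]}

```bash
mkdir -p pics; cat > h.py <<'E'
from workcell import *
import numpy as np, cv2
from scipy.spatial.transform import Rotation as R
def cam(name):
    c=capture(name); return c
def rot(c):
    r=np.array(c["rotation"],float)
    return r if r.shape==(3,3) else R.from_rotvec(r).as_matrix()
def unproj(c,px,z):
    f=240/np.tan(np.radians(c["fovy"])/2)
    d=rot(c)@np.array([(px[0]-c["cx"])/f,-(px[1]-c["cy"])/f,-1.])
    o=np.array(c["xyz"]); return o+d*(z-o[2])/d[2]
def proj(c,P):
    f=240/np.tan(np.radians(c["fovy"])/2)
    q=rot(c).T@(np.array(P)-np.array(c["xyz"])); return np.array([c["cx"]+f*q[0]/-q[2],c["cy"]-f*q[1]/-q[2]])
def save(n,img,k=1):
    cv2.imwrite("pics/"+n,cv2.cvtColor(cv2.resize(img,None,fx=k,fy=k,interpolation=cv2.INTER_CUBIC),cv2.COLOR_RGB2BGR))
E
python3 - <<'E'
from h import *
s=read_state(); print(s)
for n in("top","side"):
    c=cam(n); print({k:v for k,v in c.items() if k!="img"}); save(n+"0.png",c["img"])
    for t,z in(("plug_grip",.084),("plug",.006),("holder",0),("mould_mouth",.07),("mould",0)):
        for d in spot_point(t,n): print(n,t,np.round(d["pixel"],1),round(d["p"],2),np.round(unproj(c,d["pixel"],z),3))
E
```

```text
{'clock': 0.0, 'qpos': array([ 9.12181590e-01,  2.59320292e-01,  1.53606848e+00,  5.62955464e-06,
        1.34799918e+00, -2.02768749e-01]), 'joint_vel': array([ 9.43096222e-05,  6.86929200e-04, -6.52861468e-04,  1.17577498e-03,
       -8.80098022e-04, -1.21668492e-04]), 'joint_efforts': array([ 1.66975642e-03, -4.46021640e+01, -2.90575290e+01,  2.58924308e-05,
        1.17605191e-02, -3.83902830e-05]), 'eef_pos': array([0.24178036, 0.49346536, 0.24949274]), 'ee_rot': array([-7.09688882e-01, -3.05960770e+00,  2.55829512e-03]), 'force': array([-0.51867628, -0.09494581, -0.34995993]), 'torque': array([ 0.0629153 ,  0.0364808 , -0.03064136]), 'finger_force': 0.0, 'finger_gap': 0.08542191708794913}
{'fovy': 44.016750568452636, 'cx': 317.7885086944341, 'cy': 229.62727630195255, 'xyz': array([ 0.3545617 , -0.02186154,  1.44986399]), 'rotation': array([ 0.11709344, -0.08775942, -1.55156864])}
top plug_grip [200.1 224.8] 0.75 [0.541 0.28  0.084]
top plug [211.5 231.2] 0.57 [0.536 0.268 0.006]
top plug [323.9 220.9] 0.36 [ 0.566 -0.008  0.006]
top holder [211.9 231. ] 0.89 [ 0.537  0.269 -0.   ]
top holder [215.3 318.1] 0.66 [0.325 0.252 0.   ]
top holder [192.5 144.5] 0.58 [0.756 0.327 0.   ]
top mould_mouth [432.5 260.8] 0.91 [ 0.467 -0.262  0.07 ]
top mould [431.7 259.7] 0.72 [ 0.475 -0.272  0.   ]
{'fovy': 46.21193831348544, 'cx': 319.7534401587689, 'cy': 236.57064591795543, 'xyz': array([-0.01651476, -1.00250998,  0.91656389]), 'rotation': array([ 0.91139894, -0.23815002, -0.46192869])}
side plug_grip [274.6 185.1] 0.73 [0.532 0.256 0.084]
side plug [276.7 203.7] 0.73 [0.544 0.275 0.006]
side plug [353.2 332.5] 0.56 [ 0.472 -0.275  0.006]
side holder [273.  209.1] 0.72 [0.526 0.263 0.   ]
side holder [332.6 183.5] 0.62 [0.751 0.305 0.   ]
side holder [204.8 230.6] 0.61 [0.315 0.255 0.   ]
side mould_mouth [352.2 310.1] 0.91 [ 0.47  -0.269  0.07 ]
side mould [354.9 333.3] 0.76 [ 0.477 -0.274  0.   ]
```

View pics/top0.png

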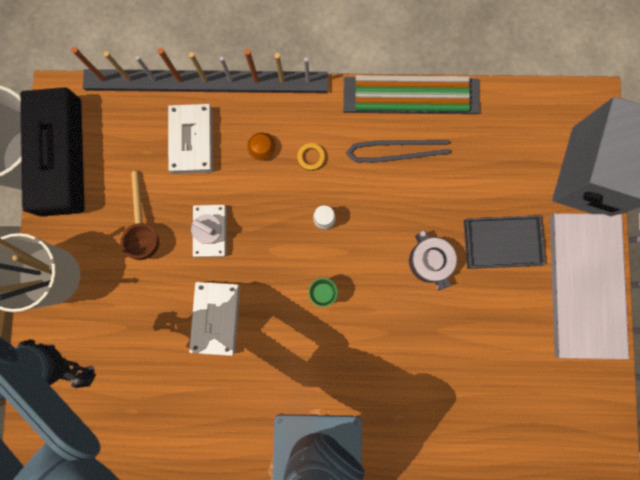

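View pics/side0.png

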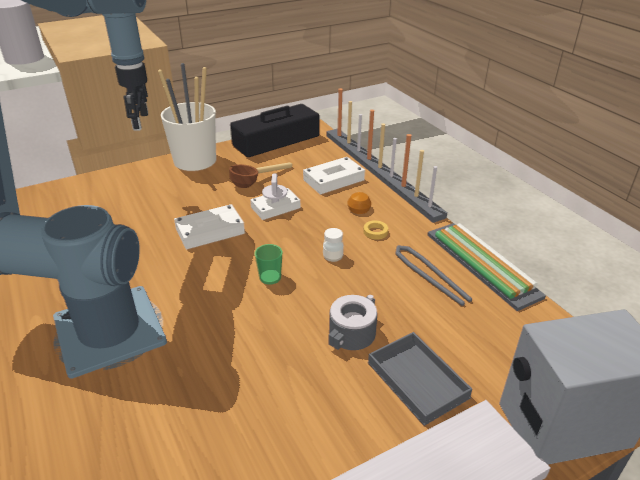

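The top view shows the plug, with its bar handle, in the small white block at (208,230). The look-alike blocks at (190,138) and (215,318) are bigger and empty. The mould is at (434,259), with its lug at (420,238), its clasp at (444,283) and the tray next to it. I'm choosing (208,230) and will check it close up.

```bash
cat > crop.py <<'E'
from h import *
import sys
a=cam("top");b=cam("side")
def cr(im,x,y,w,h,k): return cv2.resize(im[y:y+h,x:x+w],None,fx=k,fy=k,interpolation=cv2.INTER_CUBIC)
A=cr(a["img"],180,195,60,70,6.5);B=cr(b["img"],235,160,80,70,5)
H=max(A.shape[0],B.shape[0]);o=np.zeros((H,A.shape[1]+B.shape[1],3),np.uint8);o[:A.shape[0],:A.shape[1]]=A;o[:B.shape[0],A.shape[1]:]=B
save("crop1.png",o)
for nm,c in(("top",a),("side",b)):
    for t in("holder","plug","mould","mould_mouth"):
        for d in regions_of(t,nm):
            m=d["mask"].astype(np.uint8); (x,y),(w,h),an=cv2.minAreaRect(np.argwhere(m)[:,::-1].astype(np.float32))
            print(nm,t,round(d["p"],2),np.round(d["pixel"],1),m.sum(),np.round([x,y,w,h,an],1))
E
python3 crop.py
```

```text
top holder 0.91 [213.7 319.1] 3108 [214.1 318.2  44.7  71.4   5. ]
top holder 0.65 [190.1 141. ] 3032 [190. 138.  70.  44.  90.]
top holder 0.58 [214.9 241.4] 989 [209.  230.5  51.   32.   90. ]
top plug 0.85 [205.9 230.3] 716 [205.5 228.5  29.   29.   90. ]
top mould 0.89 [431.5 257.5] 1833 [431.7 260.3  46.5  48.1  19.4]
top mould_mouth 0.59 [432.4 261.6] 1937 [431.5 260.1  47.9  51.5  16.7]
side holder 0.87 [274.  207.6] 790 [275.1 202.9  23.   47.5  73.3]
side holder 0.81 [334.  177.4] 1438 [333.5 174.5  28.   60.4  73.3]
side holder 0.8 [207.7 225.6] 2042 [209.1 225.9  32.7  67.7  76. ]
side plug 0.63 [273.  191.8] 382 [274.5 190.   23.3  21.9  45. ]
side mould 0.94 [355.5 323.3] 2379 [352.9 322.   48.2  55.8   3.4]
side mould_mouth 0.75 [351.9 322.1] 2431 [352. 322.  54.  48.  90.]
side mould_mouth 0.4 [361.5 201.6] 392 [358.4 202.9  20.9  22.5  71.6]
```

View pics/crop1.png

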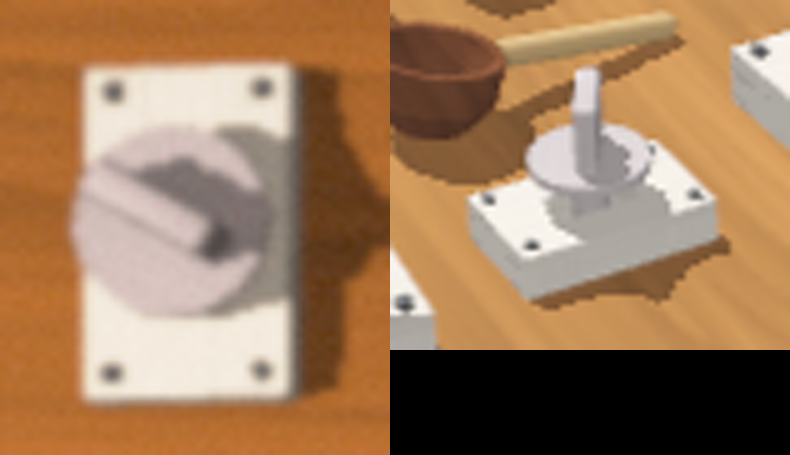

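The crop confirms the choice: the plug's collar is centred at about crop (171,220), with the bar running diagonally from about (97,178) to (207,235). The holder's long side runs along image rows. Next I'll work out the geometry.

```bash
cat > m.py <<'E'
from h import *
a=cam("top");b=cam("side")
T=lambda x,y:(x/6.5+180-.42,y/6.5+195-.42); S=lambda x,y:((x-390)/5+235-.4,y/5+160-.4)
h=np.array([unproj(a,T(*p),.028) for p in[(83,65),(295,65),(297,403),(83,403)]])
print(h[:,:2].round(4),h.mean(0),np.linalg.norm(np.diff(h,axis=0),axis=1))
hs=np.array([unproj(b,S(*p),.028) for p in[(468,198),(650,137),(717,200),(525,250)]])
print(hs[:,:2].round(4),hs.mean(0),np.linalg.norm(np.diff(hs,axis=0),axis=1))
for z in (.058,):
  print("collar top",unproj(a,T(171,220),z),"r",np.linalg.norm(unproj(a,T(72,220),z)-unproj(a,T(270,220),z)))
  print("collar side",unproj(b,S(588,157),z))
e=[unproj(a,T(*p),.102) for p in[(97,178),(207,235)]];print("handle top",e,np.mean(e,0),np.linalg.norm(e[1]-e[0]),np.arctan2(*(e[0]-e[1])[1::-1]))
print("handle side top",unproj(b,S(587,73),.102))
e=[(h[1]+h[0])/2-(h[2]+h[3])/2];print("holder yaw",np.arctan2(e[0][1],e[0][0]))
# rim ellipse fits from mask/edges
for nm,c,(x,y,w) in(("top",a,(400,228,64)),("side",b,(318,282,70))):
    g=cv2.cvtColor(c["img"],cv2.COLOR_RGB2GRAY)[y:y+w,x:x+w]
    m=(g>150).astype(np.uint8); cs,_=cv2.findContours(m,cv2.RETR_CCOMP,cv2.CHAIN_APPROX_NONE)
    for k in cs:
        if len(k)>25:
            E=cv2.fitEllipse(k); p=(E[0][0]+x,E[0][1]+y); print(nm,"rim",np.round(p,1),np.round(E[1],1),unproj(c,p,.07).round(4))
G=np.hstack([cv2.resize(b["img"][278:356,310:400],None,fx=5,fy=5),cv2.resize(a["img"][220:298,396:466],None,fx=5,fy=5)]);save("mould.png",G)
E
python3 m.py
```

```text
[[0.5981 0.3135]
 [0.5993 0.2337]
 [0.4724 0.2281]
 [0.4711 0.3077]] [0.53520959 0.2707257  0.028     ] [0.07976231 0.12705215 0.07958503]
[[0.473  0.3026]
 [0.596  0.3133]
 [0.5996 0.2321]
 [0.4801 0.2371]] [0.53718493 0.27130332 0.028     ] [0.12341544 0.08136262 0.11967497]
collar top [0.53608477 0.2715104  0.058     ] r 0.07254693771528614
collar side [0.53430483 0.26609039 0.058     ]
handle top [array([0.5449376 , 0.28917562, 0.102     ]), array([0.52520091, 0.24924529, 0.102     ])] [0.53506926 0.26921046 0.102     ] 0.04454175829830193 1.11173669574673
handle side top [0.54388144 0.28347128 0.102     ]
holder yaw 0.044911825905538445
top rim [434.7 259. ] [14.  18.8] [ 0.4712 -0.267   0.07  ]
top rim [434.3 258.8] [41.2 42. ] [ 0.4716 -0.266   0.07  ]
top rim [434.4 258.7] [24.7 25.8] [ 0.472  -0.2664  0.07  ]
side rim [349.7 309.3] [66.2 82.4] [ 0.4663 -0.2643  0.07  ]
side rim [352.7 309.6] [15.5 27.5] [ 0.4717 -0.2681  0.07  ]
```

View pics/mould.png

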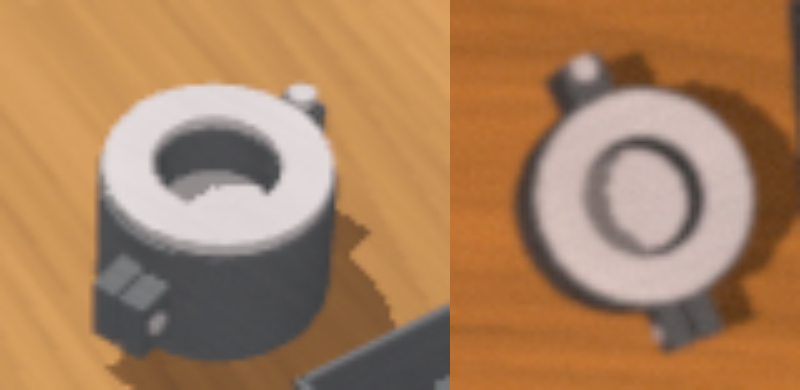

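```bash
cat > d.py <<'E'
from h import *
import sys
# usage: d.py x y z handle_yaw : tool-frame deltas from measured pose
x,y,z,yaw=map(float,sys.argv[1:5])
s=read_state();Rm=R.from_rotvec(s["ee_rot"]).as_matrix()
ty=np.arctan2(Rm[1,1],Rm[0,1])
opts=[(ty-(yaw+k*np.pi/2)+np.pi)%(2*np.pi)-np.pi for k in(1,-1)]
print("t",s["clock"],"pos",s["eef_pos"].round(4),"toolz",Rm[:,2].round(3),"turns about tool z",np.round(opts,3),"q6",s["qpos"][5].round(3),"gap",s["finger_gap"].round(4),s["finger_force"],"F",s["force"].round(1),"T",s["torque"].round(2))
dw=np.array([x,y,z])-s["eef_pos"]
print("shift now cm",(Rm.T@dw*100).round(2))
for o in opts: print("after turn",round(o,3),((Rm@R.from_rotvec([0,0,o]).as_matrix()).T@dw*100).round(2))
tilt=np.cross(Rm[:,2],[0,0,-1]); print("tilt fix (tool)",(Rm.T@tilt).round(4))
E
python3 d.py .5355 .27 .15 1.11
```

```text
Traceback (most recent call last):
  File "d.py", line 8, in <module>
    print("t",s["clock"],"pos",s["eef_pos"].round(4),"toolz",Rm[:,2].round(3),"turns about tool z",np.round(opts,3),"q6",s["qpos"][5].round(3),"gap",s["finger_gap"].round(4),s["finger_force"],"F",s["force"].round(1),"T",s["torque"].round(2))
                                                                                                                                                     ^^^^^^^^^^^^^^^^^^^^^
AttributeError: 'float' object has no attribute 'round'
```

```bash
sed -i 's/s\["finger_gap"\].round(4)/round(s["finger_gap"],4)/' d.py; python3 d.py .5355 .27 .15 1.11
```

```text
t 1.2 pos [0.2421 0.4939 0.2503] toolz [-0. -0. -1.] turns about tool z [-1.566  1.576] q6 -0.203 gap 0.0853 0.0 F [-0.   0.1  1.1] T [-0.01 -0.03 -0.03]
shift now cm [-36.2   -7.18  10.03]
after turn -1.566 [  7.   -36.24  10.03]
after turn 1.576 [-7.   36.24 10.03]
tilt fix (tool) [-0. -0. -0.]
```

Emit:
step_arm --commands '[{"rotation": [0,0,0],"xyz": [-3,-0.6,0.3],"grip": 1},{"rotation": [0,0,0],"xyz": [-3,-0.6,0.3],"grip": 1},{"rotation": [0,0,0],"xyz": [-3,-0.6,0.3],"grip": 1},{"rotation": [0,0,0],"xyz": [-3,-0.6,0.3],"grip": 1},{"rotation": [0,0,0],"xyz": [-3,-0.6,0.3],"grip": 1},{"rotation": [0,0,0],"xyz": [-3,-0.6,0.3],"grip": 1},{"rotation": [0,0,0],"xyz": [-3,-0.6,0.3],"grip": 1},{"rotation": [0,0,0],"xyz": [-3,-0.6,0.3],"grip": 1},{"rotation": [0,0,0],"xyz": [-3,-0.6,0.3],"grip": 1},{"rotation": [0,0,0],"xyz": [-3,-0.6,0.3],"grip": 1},{"rotation": [0,0,0],"xyz": [-3,-0.6,0.3],"grip": 1},{"rotation": [0,0,0],"xyz": [-3,-0.6,0.3],"grip": 1}]'

```text
clock: 2.4
eef_pos: [0.5346, 0.2699, 0.2142]
ee_rot: [0.71, 3.06, 0.0]
force: [-0.2, 0.1, 1.0]
finger_gap: 0.0853
finger_force: 0.0
```

Emit:
step_arm --commands '[{"rotation": [0,0,-0.142],"xyz": [0,0,0],"grip": 1},{"rotation": [0,0,-0.142],"xyz": [0,0,0],"grip": 1},{"rotation": [0,0,-0.142],"xyz": [0,0,0],"grip": 1},{"rotation": [0,0,-0.142],"xyz": [0,0,0],"grip": 1},{"rotation": [0,0,-0.142],"xyz": [0,0,0],"grip": 1},{"rotation": [0,0,-0.142],"xyz": [0,0,0],"grip": 1},{"rotation": [0,0,-0.142],"xyz": [0,0,0],"grip": 1},{"rotation": [0,0,-0.142],"xyz": [0,0,0],"grip": 1},{"rotation": [0,0,-0.142],"xyz": [0,0,0],"grip": 1},{"rotation": [0,0,-0.142],"xyz": [0,0,0],"grip": 1},{"rotation": [0,0,-0.142],"xyz": [0,0,0],"grip": 1},{"rotation": [0,0,0],"xyz": [0,0,0],"grip": 1}]'

```text
clock: 3.6
eef_pos: [0.5336, 0.2707, 0.2143]
ee_rot: [1.652, -2.672, -0.0]
force: [-0.4, 0.3, 0.2]
finger_gap: 0.0853
finger_force: 0.0
```

```bash
python3 d.py .5355 .27 .13 1.11; python3 - <<'E'
from h import *
a=cam("top");b=cam("side")
p=read_state()["eef_pos"];q=proj(b,p);print(q,proj(a,p))
save("near.png",np.hstack([cv2.resize(a["img"][185:275,165:255],(400,400)),cv2.resize(b["img"][130:220,230:320],(400,400))]))
E
```

```text
t 3.6 pos [0.5336 0.2707 0.2143] toolz [-0. -0. -1.] turns about tool z [-3.000e-03  3.139e+00] q6 -2.395 gap 0.0853 0.0 F [-0.4  0.3  0.2] T [-0.03 -0.02 -0.01]
shift now cm [-0.02 -0.2   8.43]
after turn -0.003 [-0.02 -0.2   8.43]
after turn 3.139 [0.02 0.2  8.43]
tilt fix (tool) [ 0.0001 -0.0001  0.    ]
[270.75396491 141.24079824] [191.06076146 219.77264613]
```

View pics/near.png

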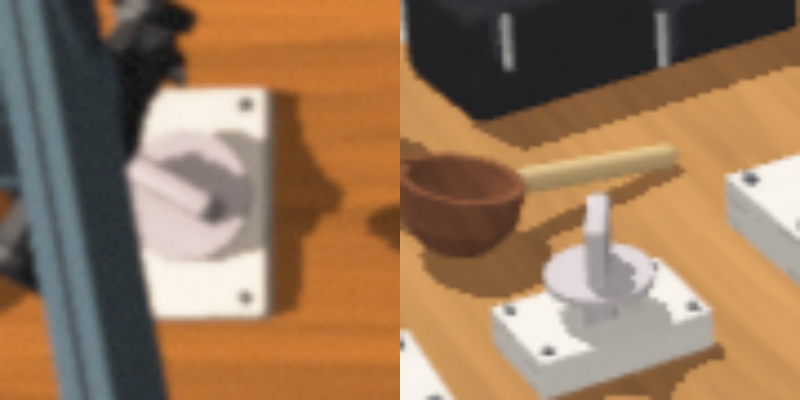

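In the top part of this picture the arm covers the left half of the plug, and the bar runs from crop (140,170) to (212,208), unmoved. In the side part, only two light strips at (507,40) and (660,40) could be finger pads. I'll check that by differencing against the first side picture.

```bash
python3 - <<'E'
from h import *
b=cam("side");o=cv2.cvtColor(cv2.imread("pics/side0.png"),cv2.COLOR_BGR2RGB)
d=(np.abs(b["img"].astype(int)-o).sum(2)>60).astype(np.uint8)
n,l,st,ce=cv2.connectedComponentsWithStats(d)
for s in st[1:]:
    if s[4]>60: print(s)
ys,xs=np.nonzero(d[:175,230:320]); 
for r in range(100,175,5): 
    x=np.nonzero(d[r,200:340])[0]+200; print(r,x[:1],x[-1:],len(x))
E
```

```text
[    0     0   148   279 23204]
[ 145    0  151  119 6644]
[175 206  66  32 782]
[108 223  32  59 801]
[284 223  60  27 649]
[  131   237   257   176 17395]
[ 68 238  48  33 174]
[103 249   8  34  95]
[ 81 251  34  45 771]
[ 55 304  14  14 103]
[  12  319  126   83 4544]
100 [255] [283] 29
105 [255] [284] 30
110 [244] [290] 31
115 [243] [292] 17
120 [] [] 0
125 [290] [294] 5
130 [] [] 0
135 [252] [290] 8
140 [253] [290] 7
145 [253] [288] 4
150 [] [] 0
155 [] [] 0
160 [] [] 0
165 [] [] 0
170 [] [] 0
```

The pads show at columns 253 and 290, rows 132–147. Their midpoint (271.5,140) matches the predicted TCP at (271,141), so the calibration holds. Descending.

Emit:
step_arm --commands '[{"rotation": [0,0,0],"xyz": [0,-0.1,3],"grip": 1},{"rotation": [0,0,0],"xyz": [0,-0.1,3],"grip": 1},{"rotation": [0,0,0],"xyz": [0,0,3],"grip": 1},{"rotation": [0,0,0],"xyz": [0,0,2],"grip": 1},{"rotation": [0,0,0],"xyz": [0,0,1],"grip": 1},{"rotation": [0,0,0],"xyz": [0,0,0.9],"grip": 1},{"rotation": [0,0,0],"xyz": [0,0,0],"grip": 1}]'

```text
clock: 4.45
eef_pos: [0.5352, 0.2698, 0.0847]
ee_rot: [1.649, -2.673, -0.0]
force: [-0.3, 0.6, 0.2]
finger_gap: 0.0858
finger_force: 0.0
```

```bash
python3 d.py .5355 .27 .085 1.11; python3 - <<'E'
from h import *
a=cam("top");b=cam("side")
save("near2.png",np.hstack([cv2.resize(a["img"][185:275,165:255],(400,400)),cv2.resize(b["img"][130:220,230:320],(400,400))]))
E
```

```text
t 4.45 pos [0.5352 0.2698 0.0847] toolz [-0.001 -0.    -1.   ] turns about tool z [-0.005  3.137] q6 -2.395 gap 0.0858 0.0 F [-0.3  0.6  0.2] T [0.02 0.03 0.  ]
shift now cm [-0.03 -0.02 -0.03]
after turn -0.005 [-0.03 -0.02 -0.03]
after turn 3.137 [ 0.03  0.02 -0.03]
tilt fix (tool) [ 0.0007 -0.0007  0.    ]
```

View pics/near2.png

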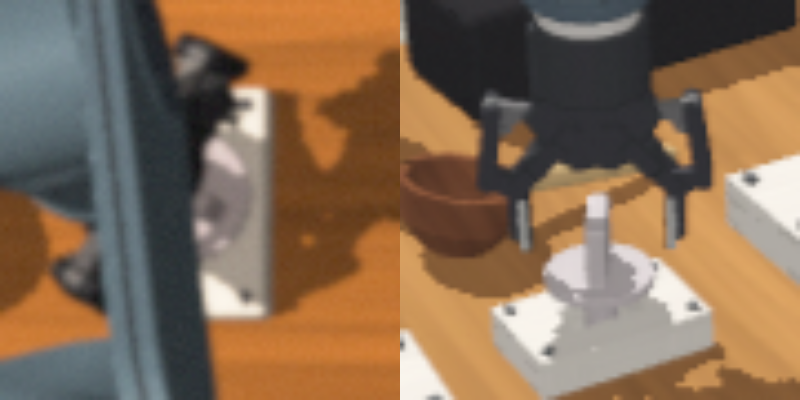

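The fingers straddle the bar symmetrically: pads at side-crop columns 524 and 671, bar at 597. Closing.

Emit:
step_arm --commands '[{"rotation": [0,0,0],"xyz": [0,0,0],"grip": 0},{"rotation": [0,0,0],"xyz": [0,0,0],"grip": 0},{"rotation": [0,0,0],"xyz": [0,0,0],"grip": 0},{"rotation": [0,0,0],"xyz": [0,0,0],"grip": 0},{"rotation": [0,0,0],"xyz": [0,0,0],"grip": 0},{"rotation": [0,0,0],"xyz": [0,0,0],"grip": 0},{"rotation": [0,0,0],"xyz": [0,0,0],"grip": 0},{"rotation": [0,0,0],"xyz": [0,0,0],"grip": 0}]' --newtons 60

```text
clock: 5.35
eef_pos: [0.5356, 0.2699, 0.0856]
ee_rot: [-1.65, 2.673, -0.0]
force: [-1.1, 1.2, 3.5]
finger_gap: 0.0135
finger_force: 58.8
```

```bash
python3 d.py .5355 .27 .085 0.045
```

```text
t 5.35 pos [0.5356 0.2699 0.0856] toolz [ 0.  0. -1.] turns about tool z [ 1.061 -2.08 ] q6 -2.396 gap 0.0135 58.846904039382935 F [-1.1  1.2  3.5] T [-0.02  0.12  0.04]
shift now cm [-0.01  0.01  0.06]
after turn 1.061 [0.   0.01 0.06]
after turn -2.08 [-0.   -0.01  0.06]
tilt fix (tool) [-0.0003  0.0003  0.    ]
```

Emit:
step_arm --commands '[{"rotation": [0,0,0],"xyz": [0,0,-0.1],"grip": 0},{"rotation": [0,0,0.1],"xyz": [0,0,0],"grip": 0},{"rotation": [0,0,0.1],"xyz": [0,0,0],"grip": 0},{"rotation": [0,0,0.1],"xyz": [0,0,0],"grip": 0},{"rotation": [0,0,0.1],"xyz": [0,0,0],"grip": 0},{"rotation": [0,0,0.1],"xyz": [0,0,0],"grip": 0},{"rotation": [0,0,0.1],"xyz": [0,0,0],"grip": 0},{"rotation": [0,0,0.1],"xyz": [0,0,0],"grip": 0},{"rotation": [0,0,0.1],"xyz": [0,0,0],"grip": 0},{"rotation": [0,0,0.1],"xyz": [0,0,0],"grip": 0},{"rotation": [0,0,0.1],"xyz": [0,0,0],"grip": 0},{"rotation": [0,0,0],"xyz": [0,0,0],"grip": 0}]'

```text
clock: 6.55
eef_pos: [0.5345, 0.2704, 0.0857]
ee_rot: [0.165, -3.135, -0.001]
force: [-1.8, 3.4, -1.8]
finger_gap: 0.0133
finger_force: 58.5
```

```bash
python3 d.py .5355 .27 .085 0.045; python3 - <<'E'
from h import *
a=cam("top");b=cam("side")
save("turned.png",np.hstack([cv2.resize(a["img"][185:275,165:255],(400,400)),cv2.resize(b["img"][130:220,230:320],(400,400))]))
E
```

```text
t 6.55 pos [0.5345 0.2704 0.0857] toolz [-0.002  0.001 -1.   ] turns about tool z [ 0.06  -3.081] q6 -1.395 gap 0.0133 58.461188077926636 F [-1.8  3.4 -1.8] T [ 0.63  0.35 -0.03]
shift now cm [-0.09 -0.05  0.07]
after turn 0.06 [-0.09 -0.04  0.07]
after turn -3.081 [0.09 0.04 0.07]
tilt fix (tool) [ 0.0008 -0.0019 -0.    ]
```

View pics/turned.png

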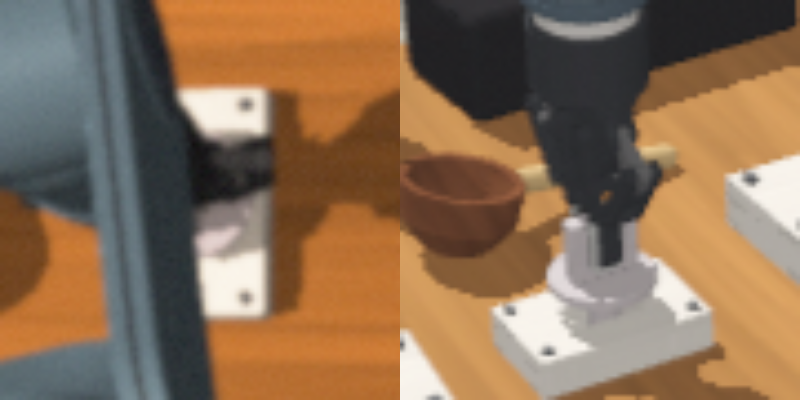

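The bar now lies along the holder's long side (side crop 565–635, rows 220–280), still seated. Lifting gently.

Emit:
step_arm --commands '[{"rotation": [0,0,0.03],"xyz": [0,0,0],"grip": 0},{"rotation": [0,0,0],"xyz": [0,0,-0.5],"grip": 0},{"rotation": [0,0,0],"xyz": [0,0,-0.5],"grip": 0},{"rotation": [0,0,0],"xyz": [0,0,-0.5],"grip": 0},{"rotation": [0,0,0],"xyz": [0,0,-0.5],"grip": 0}]'

```text
clock: 7.15
eef_pos: [0.5356, 0.2696, 0.1069]
ee_rot: [-0.121, 3.139, -0.001]
force: [-0.7, -0.0, -4.4]
finger_gap: 0.0134
finger_force: 58.7
```

Emit:
step_arm --commands '[{"rotation": [0,0,0],"xyz": [0,0,-1.5],"grip": 0},{"rotation": [0,0,0],"xyz": [0,0,-2],"grip": 0},{"rotation": [0,0,0],"xyz": [0,0,-2.5],"grip": 0},{"rotation": [0,0,0],"xyz": [0,0,-2.5],"grip": 0},{"rotation": [0,0,0],"xyz": [0,0,-1.5],"grip": 0},{"rotation": [0,0,0],"xyz": [0,0,0],"grip": 0}]'

```text
clock: 7.75
eef_pos: [0.5377, 0.2698, 0.2102]
ee_rot: [-0.12, 3.132, 0.001]
force: [0.5, -0.5, -2.8]
finger_gap: 0.0137
finger_force: 59.0
```

```bash
python3 d.py .4715 -.267 .2 0.045
```

```text
t 7.75 pos [0.5377 0.2698 0.2102] toolz [ 0.008  0.001 -1.   ] turns about tool z [ 0.031 -3.11 ] q6 -1.366 gap 0.0137 58.96459758281708 F [ 0.5 -0.5 -2.8] T [-0.01 -0.03 -0.07]
shift now cm [ 10.71 -53.02   0.9 ]
after turn 0.031 [  9.04 -53.33   0.9 ]
after turn -3.11 [-9.04 53.33  0.9 ]
tilt fix (tool) [ 0.0006  0.0078 -0.    ]
```

Emit:
step_arm --commands '[{"rotation": [0,0,0],"xyz": [0.3,-1.5,0],"grip": 0},{"rotation": [0,0,0],"xyz": [0.6,-3,0],"grip": 0},{"rotation": [0,0,0],"xyz": [0.7,-3.5,0],"grip": 0},{"rotation": [0,0,0],"xyz": [0.7,-3.5,0],"grip": 0},{"rotation": [0,0,0],"xyz": [0.7,-3.5,0],"grip": 0},{"rotation": [0,0,0],"xyz": [0.7,-3.5,0],"grip": 0},{"rotation": [0,0,0],"xyz": [0.7,-3.5,0],"grip": 0},{"rotation": [0,0,0],"xyz": [0.7,-3.5,0],"grip": 0},{"rotation": [0,0,0],"xyz": [0.7,-3.5,0],"grip": 0},{"rotation": [0,0,0],"xyz": [0.7,-3.5,0],"grip": 0},{"rotation": [0,0,0],"xyz": [0.7,-3.5,0],"grip": 0},{"rotation": [0,0,0],"xyz": [0.7,-3.5,0],"grip": 0},{"rotation": [0,0,0],"xyz": [0.7,-3.5,0],"grip": 0},{"rotation": [0,0,0],"xyz": [0.7,-3.5,0],"grip": 0},{"rotation": [0,0,0],"xyz": [0.7,-3.5,0],"grip": 0},{"rotation": [0,0,0],"xyz": [0.6,-3,0],"grip": 0},{"rotation": [0,0,0],"xyz": [0,0,0],"grip": 0},{"rotation": [0,0,0],"xyz": [0,0,0],"grip": 0}]'

```text
clock: 9.55
eef_pos: [0.4686, -0.2673, 0.205]
ee_rot: [0.116, -3.137, -0.002]
force: [-0.6, 0.4, -2.4]
finger_gap: 0.0132
finger_force: 59.1
```

```bash
python3 d.py .4715 -.267 .155 0.045; python3 - <<'E'
from h import *
a=cam("top");b=cam("side")
p=read_state()["eef_pos"]
print("pred foot top/side",proj(a,p-[0,0,.078]),proj(b,p-[0,0,.078]),"collar side",proj(b,p-[0,0,.026]),"mouth",proj(b,[.4715,-.267,.07]))
save("over.png",np.hstack([cv2.resize(a["img"][205:305,380:480],(400,400)),cv2.resize(b["img"][220:360,285:425],(400,400))]))
E
```

```text
t 9.55 pos [ 0.4686 -0.2673  0.205 ] toolz [-0.002  0.002 -1.   ] turns about tool z [ 0.029 -3.113] q6 -2.37 gap 0.0132 59.12687301635742 F [-0.6  0.4 -2.4] T [-0.03 -0.03 -0.01]
shift now cm [-0.3  0.   5. ]
after turn 0.029 [-0.3   0.01  5.  ]
after turn -3.113 [ 0.3  -0.01  5.  ]
tilt fix (tool) [ 0.0017 -0.002  -0.    ]
pred foot top/side [438.84637795 257.78364839] [352.2998432  289.37175377] collar side [353.30518039 270.28841062] mouth [352.38559211 309.27777813]
```

View pics/over.png

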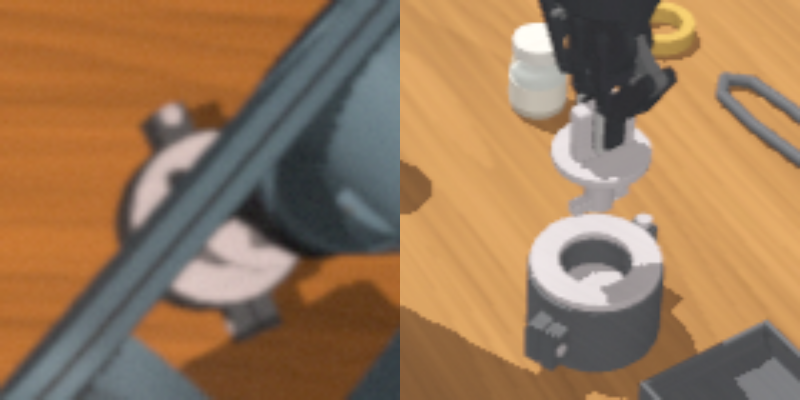

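The plug hangs upright over the mould: collar at about side pixel (355.7,272.5), rim centre at about (353.6,311.7). It may sit about 2 mm off along the bar in the grip, so I'll measure both extents by saturation.

```bash
cat > ext.py <<'E'
from h import *
from scipy.optimize import least_squares
b=cam("side");p=read_state()["eef_pos"]
s=cv2.cvtColor(cv2.GaussianBlur(b["img"],(0,0),.6),cv2.COLOR_RGB2HSV)[...,1].astype(float)
def edges(r,x0):
    L=s[r]; x=int(x0)
    thr=75
    def walk(d):
        k=x
        while L[k]<thr and abs(k-x)<60:k+=d
        return k-d*(L[k]-thr)/(L[k]-L[k-d])
    return walk(-1),walk(1)
for nm,r0,r1,c in(("collar",264,284,355),("rim",298,318,353)):
    print(nm); E=[]
    for r in range(r0,r1,2):
        l,q=edges(r,c); E.append((r,l,q)); print(r,round(l,1),round(q,1),round((l+q)/2,2),end=" | ")
    print()
def circ(P,rad): 
    t=np.linspace(0,2*np.pi,180); a=np.array([proj(b,P+np.array([rad*np.cos(u),rad*np.sin(u),0])) for u in t]); i,j=a[:,0].argmin(),a[:,0].argmax(); return a[i].round(1),a[j].round(1)
print("pred collar top",circ(p-[0,0,.026],.036),"bottom",circ(p-[0,0,.034],.036))
print("pred rim",circ(np.array([.4715,-.267,.07]),.05))
E
python3 ext.py; python3 d.py .4715 -.267 .155 0.045|head -1
```

```text
collar
264 341.0 367.4 354.22 | 266 339.2 369.8 354.46 | 268 338.1 371.4 354.76 | 270 337.5 372.4 354.94 | 272 337.4 372.5 354.97 | 274 337.5 372.5 354.96 | 276 338.2 372.3 355.25 | 278 339.3 371.4 355.32 | 280 340.7 370.3 355.47 | 282 343.4 368.1 355.76 | 
rim
298 337.0 373.4 355.2 | 300 335.0 374.4 354.67 | 302 333.0 374.1 353.55 | 304 331.5 374.4 352.97 | 306 330.6 375.4 352.97 | 308 329.9 376.0 352.95 | 310 329.4 376.5 352.93 | 312 329.2 376.5 352.86 | 314 329.3 376.6 352.96 | 316 329.4 376.5 352.97 | 
pred collar top (array([335.7, 269.9]), array([371.1, 270.8])) bottom (array([335.6, 272.9]), array([370.9, 273.8]))
pred rim (array([329.2, 309.1]), array([375.7, 310.9]))
t 9.7 pos [ 0.4696 -0.2658  0.2058] toolz [-0.001  0.001 -1.   ] turns about tool z [ 0.032 -3.11 ] q6 -2.37 gap 0.0133 59.12918150424957 F [-0.   1.6 -3.2] T [-0.    0.02  0.01]
```

Emit:
step_arm --commands '[{"rotation": [0,0,0],"xyz": [0,-0.1,1.5],"grip": 0},{"rotation": [0,0,0],"xyz": [0,0,1.5],"grip": 0},{"rotation": [0,0,0],"xyz": [0,0,1],"grip": 0},{"rotation": [0,0,0],"xyz": [0,0,0.7],"grip": 0},{"rotation": [0,0,0],"xyz": [0,0,0],"grip": 0},{"rotation": [0,0,0],"xyz": [0,0,0],"grip": 0}]'

```text
clock: 10.3
eef_pos: [0.4704, -0.2676, 0.1596]
ee_rot: [-0.12, 3.139, -0.0]
force: [-0.3, 0.1, -2.4]
finger_gap: 0.0131
finger_force: 59.2
```

```bash
sed -i 's/264,284,355/282,302,354/;s/298,318,353/312,326,353/' ext.py; python3 ext.py; python3 d.py .4715 -.267 .104 0.045
```

```text
collar
282 340.6 368.5 354.52 | 284 339.0 370.5 354.73 | 286 338.1 371.6 354.82 | 288 337.7 372.2 354.95 | 290 337.6 372.0 354.79 | 292 338.2 371.8 354.97 | 294 338.8 371.7 355.26 | 296 340.0 372.9 356.45 | 298 337.1 373.4 355.22 | 300 335.0 374.4 354.67 | 
rim
312 329.2 376.5 352.84 | 314 329.3 376.6 352.96 | 316 329.4 376.5 352.97 | 318 329.4 376.4 352.9 | 320 329.4 376.5 352.91 | 322 329.3 376.3 352.79 | 324 329.3 376.0 352.65 | 
pred collar top (array([336.1, 287.2]), array([370.7, 288.1])) bottom (array([336.1, 290.1]), array([370.5, 291. ]))
pred rim (array([329.2, 309.1]), array([375.7, 310.9]))
t 10.35 pos [ 0.4706 -0.2678  0.1599] toolz [ 0.001 -0.001 -1.   ] turns about tool z [ 0.032 -3.11 ] q6 -2.371 gap 0.0138 59.210824370384216 F [-0.1 -0.3 -2.4] T [-0.01 -0.01 -0.02]
shift now cm [-0.09  0.08  5.59]
after turn 0.032 [-0.09  0.08  5.59]
after turn -3.11 [ 0.09 -0.08  5.59]
tilt fix (tool) [-0.0009  0.0008  0.    ]
```

Emit:
step_arm --commands '[{"rotation": [0,0,0],"xyz": [0.1,0.05,0.3],"grip": 0},{"rotation": [0,0,0],"xyz": [0,0,0.5],"grip": 0},{"rotation": [0,0,0],"xyz": [0,0,0.5],"grip": 0},{"rotation": [0,0,0],"xyz": [0,0,0.5],"grip": 0},{"rotation": [0,0,0],"xyz": [0,0,0.5],"grip": 0},{"rotation": [0,0,0],"xyz": [0,0,0.5],"grip": 0},{"rotation": [0,0,0],"xyz": [0,0,0.5],"grip": 0},{"rotation": [0,0,0],"xyz": [0,0,0.5],"grip": 0},{"rotation": [0,0,0],"xyz": [0,0,0],"grip": 0}]' --newtons 80

```text
clock: 11.25
eef_pos: [0.4687, -0.2669, 0.1204]
ee_rot: [0.12, -3.138, -0.002]
force: [-0.5, -0.5, -3.4]
finger_gap: 0.0129
finger_force: 80.0
```

```bash
python3 d.py .4715 -.267 .104 0.045
```

```text
t 11.25 pos [ 0.4687 -0.2669  0.1204] toolz [-0.001  0.001 -1.   ] turns about tool z [ 0.031 -3.11 ] q6 -2.372 gap 0.0129 80.04181265830994 F [-0.5 -0.5 -3.4] T [0.   0.06 0.01]
shift now cm [-0.28 -0.03  1.64]
after turn 0.031 [-0.28 -0.02  1.64]
after turn -3.11 [0.28 0.02 1.64]
tilt fix (tool) [ 0.0011 -0.0011  0.    ]
```

Emit:
step_arm --commands '[{"rotation": [0,0,0],"xyz": [0,0,0.3],"grip": 0},{"rotation": [0,0,0],"xyz": [0,0,0.3],"grip": 0},{"rotation": [0,0,0],"xyz": [0,0,0.3],"grip": 0},{"rotation": [0,0,0],"xyz": [0,0,0.3],"grip": 0},{"rotation": [0,0,0],"xyz": [0,0,0],"grip": 0}]'

```text
clock: 11.75
eef_pos: [0.4693, -0.2674, 0.1094]
ee_rot: [-0.12, 3.139, -0.0]
force: [-1.7, 1.3, 3.5]
finger_gap: 0.0129
finger_force: 81.4
```

Emit:
step_arm --commands '[{"rotation": [0,0,0],"xyz": [0,0,0.2],"grip": 0},{"rotation": [0,0,0],"xyz": [0,0,0.2],"grip": 0},{"rotation": [0,0,0],"xyz": [0,0,0.1],"grip": 0},{"rotation": [0,0,0],"xyz": [0,0,0],"grip": 0}]'

```text
clock: 12.15
eef_pos: [0.4693, -0.2673, 0.1057]
ee_rot: [-0.12, 3.139, -0.001]
force: [-3.9, 3.2, 12.5]
finger_gap: 0.0129
finger_force: 82.4
```

Emit:
step_arm --commands '[{"rotation": [0,0,0],"xyz": [0,0,0.1],"grip": 0},{"rotation": [0,0,0],"xyz": [0,0,0],"grip": 0},{"rotation": [0,0,0],"xyz": [0,0,0],"grip": 0}]'

```text
clock: 12.45
eef_pos: [0.4693, -0.2673, 0.1056]
ee_rot: [-0.12, 3.138, -0.002]
force: [-6.3, 4.5, 19.2]
finger_gap: 0.0131
finger_force: 83.5
```

```bash
python3 d.py .4715 -.267 .104 0.045; python3 - <<'E'
from h import *
b=cam("side");a=cam("top")
save("seat.png",np.hstack([cv2.resize(a["img"][205:305,380:480],(400,400)),cv2.resize(b["img"][260:360,305:405],(400,400),interpolation=cv2.INTER_CUBIC)]))
E
```

```text
t 12.45 pos [ 0.4693 -0.2673  0.1056] toolz [ 0.001 -0.001 -1.   ] turns about tool z [ 0.031 -3.11 ] q6 -2.371 gap 0.0131 83.51025223731995 F [-6.3  4.5 19.2] T [ 0.77  0.99 -0.03]
shift now cm [-0.22  0.01  0.16]
after turn 0.031 [-0.22  0.02  0.16]
after turn -3.11 [ 0.22 -0.02  0.16]
tilt fix (tool) [-0.0012  0.001   0.    ]
```

View pics/seat.png

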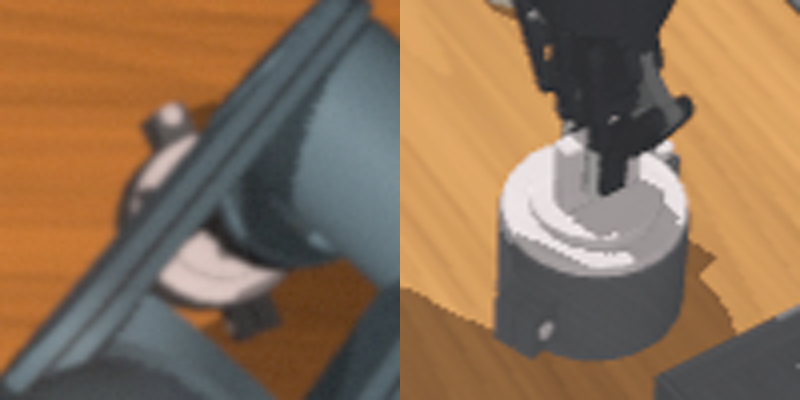

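The collar sits on the rim: the TCP stalled at 0.1056, exactly seat height plus the 1.6 mm grip offset. The side crop shows the collar at 530–668 on the rim at 498–688, so it's roughly concentric. There is some side load, so I'll ease it.

Emit:
step_arm --commands '[{"rotation": [0,0,0],"xyz": [0.1,0.07,0],"grip": 0},{"rotation": [0,0,0],"xyz": [0,0,0],"grip": 0},{"rotation": [0,0,0],"xyz": [0,0,0],"grip": 0},{"rotation": [0,0,0],"xyz": [0,0,0],"grip": 0}]'

```text
clock: 12.95
eef_pos: [0.4692, -0.2672, 0.1056]
ee_rot: [-0.12, 3.136, -0.004]
force: [-2.0, 2.8, 16.6]
finger_gap: 0.0129
finger_force: 83.0
```

```bash
python3 d.py .4715 -.267 .104 0.045; sed -i 's/282,302,354/300,312,353/' ext.py; python3 - <<'E'
from h import *
b=cam("side");print([ (d["pixel"],round(d["p"],2)) for t in("plug","mould_mouth") for d in spot_point(t,"side")[:1]])
for x in((.4715,-.267,.026),(.4715,-.267,.07)):print(proj(b,x))
g=cv2.cvtColor(b["img"],cv2.COLOR_RGB2GRAY)
for r in range(308,328,3): print(r,list(g[r,326:382]))
E
```

```text
t 12.95 pos [ 0.4692 -0.2672  0.1056] toolz [ 0.003 -0.002 -1.   ] turns about tool z [ 0.031 -3.11 ] q6 -2.372 gap 0.0129 83.01060318946838 F [-2.   2.8 16.6] T [ 0.52  0.59 -0.03]
shift now cm [-0.23  0.01  0.16]
after turn 0.031 [-0.23  0.01  0.16]
after turn -3.11 [ 0.23 -0.01  0.16]
tilt fix (tool) [-0.0025  0.0028 -0.    ]
[([352.4, 322.8], 0.69), ([352.6, 310.8], 0.96)]
[351.59605413 323.80870126]
[352.38559211 309.27777813]
308 [np.uint8(176), np.uint8(176), np.uint8(177), np.uint8(176), np.uint8(185), np.uint8(223), np.uint8(230), np.uint8(230), np.uint8(230), np.uint8(229), np.uint8(227), np.uint8(229), np.uint8(229), np.uint8(228), np.uint8(228), np.uint8(228), np.uint8(228), np.uint8(185), np.uint8(155), np.uint8(151), np.uint8(157), np.uint8(156), np.uint8(157), np.uint8(158), np.uint8(156), np.uint8(148), np.uint8(146), np.uint8(151), np.uint8(118), np.uint8(67), np.uint8(46), np.uint8(91), np.uint8(138), np.uint8(148), np.uint8(151), np.uint8(152), np.uint8(153), np.uint8(154), np.uint8(154), np.uint8(153), np.uint8(153), np.uint8(153), np.uint8(153), np.uint8(152), np
[... 4508 characters left out ...]
.uint8(74), np.uint8(75), np.uint8(77), np.uint8(77), np.uint8(80), np.uint8(84), np.uint8(87), np.uint8(112), np.uint8(134), np.uint8(152), np.uint8(159), np.uint8(158), np.uint8(159), np.uint8(160), np.uint8(161), np.uint8(160), np.uint8(165), np.uint8(204), np.uint8(214), np.uint8(213), np.uint8(220), np.uint8(222), np.uint8(214), np.uint8(212), np.uint8(203), np.uint8(197), np.uint8(197), np.uint8(178), np.uint8(167), np.uint8(159), np.uint8(155), np.uint8(155), np.uint8(130), np.uint8(114), np.uint8(94), np.uint8(86), np.uint8(81), np.uint8(78), np.uint8(76), np.uint8(76), np.uint8(73), np.uint8(70), np.uint8(88), np.uint8(99), np.uint8(101), np.uint8(102), np.uint8(100), np.uint8(100)]
```

```bash
python3 -c "
from workcell import *
print(finish_job())"
```

```text
the job is handed in; nothing more can be done
None
```

I turned the plug, lifted it out of the holder, and pressed it into the mould with its collar on the rim (about 17 N of wrist force, 83 N grip). I handed the job in still holding it there. It was submitted at about 13 s, and `finish_job()` returned no verdict.

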